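# Put the blending shaft back in the sprung clip of its dock

### The arm

A 6-joint arm with a two-finger parallel gripper is mounted at the origin on the work surface. World frame = base frame: x ahead of the robot, y to its left, z up, the work surface at z = 0. Lengths are in mm, angles in rad, forces in N, time in s.
With the tool pointing down it reaches from about 325 to 775 mm from the base axis. Payload 5.5 kg.
Tool frame: the origin (TCP) lies at the very end of the fingers, on their centre line; the grasp point (between the pads) lies 19 mm behind it (ctrl.tcp_to_grasp is the z of the grasp point in the tool frame, in mm); z points along the fingers, y is the direction in which the jaws open and shut (so a half turn about z gives the same grasp; the last joint's range is limited). The gripper opens to 85 mm and grips with 20 to 120 N. Pads are 22 mm wide; open, the fingers measure 114 mm over their backs; the gripper's body (76 mm by 85 mm) begins 54 mm behind the grasp point. The pads swing forward as they close: fully open they stand 13 mm farther back than shut.
Start: joints at [-1.318, 0.091, 1.231, -0, 1.82, -0.057], TCP at [182.921, -571.451, 231.275] pointing down, gripper open.
Joint ranges: [-2.87, 2.87], [-0.86, 2.18], [0.17, 2.46], [-1.51, 4.65], [0.06, 2.69], [-2.65, 2.65]. Speed limits (rad/s): [2.57, 2.57, 3.01, 3.14, 3.14, 3.14].

### API

Orientations are given as [roll, pitch, yaw] about the fixed x, y, z axes, in that order (R = Rz(yaw) Ry(pitch) Rx(roll)).
In Python, from plant import ctrl gives the robot as it stands.
- The arm moves only by the tool servo_tool, never from a script. Its argument "plan" is one flat list of numbers, 7 for each row, row after row: the shift along the world's x, y, z in m, then the turn, a rotation vector about the world's x, y, z in rad, then the closure in counts, from 0 (fully open) to 255 (shut). In form: [tx, ty, tz, wx, wy, wz, jaw, tx, ty, tz, wx, wy, wz, jaw, ...]. A call has 1 to 20 rows; each row shifts and turns the commanded pose from where the row before left it; what a row does not reach is not made up. A row lasts 1/8 s, in which the tool goes at most 62.5 mm and 10.7 degrees, less where a joint would pass 70% of its speed; a pose out of reach is approached as far as the arm can. A call is refused whole if a number of a shift passes 0.0625 or a number of a turn 0.188, either way. A call with a gripper value outside its range is refused whole. The fingers move at their own pace and stop on an object; "newtons" is the grip in N (left out, the last holds). Time passes only in rows, so rows that do not move let the fingers close. It gives the time, the measured TCP pose, the force and the opening at its end, in the units of the state.
- ctrl.state(): the state, without advancing time (a new reading comes with each control period).
- ctrl.get_image(name): name is "scene" or "top"; returns a dict with "img" (384x512x3 uint8, blue, green, red), "depth" (384x512 float32, mm along the optical axis (not along the pixel's ray), 0 where there is no reading), "vfov" (degrees; the focal length in pixels is half the picture's height over the tangent of half this angle, whatever the lens; pixels are square), "cx", "cy" (the principal point, pixels), "rvec" (rotation vector, rad) and "tvec" (3), from world to camera coordinates, as OpenCV has them. Camera axes: x right, y down, z forward; pixel columns grow to the right and rows downward; lengths in mm; the calibration is good to about 2 mm. A picture is of the moment at which its call begins.
- ctrl.sign_off(): hands the job in, once; it reports no verdict.
The state is a dict: "time": time; "q": joint angles; "qd": joint speeds; "joint_efforts": joint torques, N m; "eef_pos": TCP position; "eef_rot": TCP orientation; "ft_force": force on the tool from outside, world axes, zero at the start; "wrist_torque": the same for the moment, N m; "finger_gap": finger opening in mm.
Only numpy, scipy, OpenCV 4.12 (cv2) and the standard library are available. Lean on these libraries where they do the work, as an engineer would, in place of code of your own. Each camera call takes 0.05 s, during which the arm holds its last target.

### The job

Put the washed blending shaft, the attachment with the steel bell, back in the sprung clip of the stick-blender dock. Pick it up off the drying mat, stand it on its bell on the free part of the black bar mat and let go; then take it again and press its tube into the clip from the front, keeping hold of it until both sprung rollers have closed on the tube, and leave it hanging there upright, its collar down on the fork. Leave everything else where it is.

Things in the scene. Friction and masses are not known exactly. Their poses are not given: they have to be found in the camera images.
- shaft_mid (a point): Blending shaft, loose, 220 mm long, 0.26 kg; point on its axis, 110 mm from either end; z axis from bell to collar. From the bell's flat rim: steel bell 64 mm across to 22 mm, tapering to 26 mm at 56 mm; steel tube 26 mm across to 172 mm; square collar to 220 mm. Starts lying on the drying mat, bell away from the robot, tube axis 30 mm above the counter; cannot roll; stands steadily on its bell.
- shaft_collar (a point): The middle of the shaft's black square collar (38 x 38 mm, faces square to the x and y axes, 48 mm long), on the axis, 196 mm from the bell's rim; axes as shaft_mid.
- shaft_seat (a point): The underside of the shaft's collar, on the axis, 172 mm from the bell's rim; axes as shaft_mid. It comes to rest on the clip's fork.
- clip (a point): Seat of the sprung clip on the fixed blender dock: on the axis of a seated tube, at the fork's top face, 205 mm above the counter. A hung shaft has its collar's underside here, its bell's rim 33 mm above the counter. z up, x into the clip (the tube goes in along +x through the open front). Fork: 4 mm steel plate under the collar, slot 31 mm wide, 68 mm over all, its tines begin at x = -4 mm.
- rollers (a point): Mid-way between the clip's two rubber rollers, 184 mm above the counter, at x = -12 mm, y = 0 of the clip (same axes). Rollers: 16 mm across, 26 mm tall, axes at y = +-15.7 mm, on sprung arms pivoted behind. The tube, pushed along x, touches them when its axis is 26 mm short of the seat, parts them with 6 to 8 N; 12 mm short they snap shut in front of it and press it into a V saddle at the seat.
- motor (a point): Top of the black motor unit (fixed on the dock, 62 mm across, 246 mm high, in a cup 84 mm across), at x = 42, y = 118 mm of the clip. Dock's other parts, in the clip's axes: column 24 mm wide at x = 50 to 62 mm, upstand 58 mm high at x = 75 mm, base plate 8 mm thick from x = 0 back, y = -70 to 170 mm. Above the fork (205 mm) only the motor unit stands up.
- jaw_l (a joint): Opening angle of the clip's left (+y) roller arm, rad: 0 at rest with the clip empty, about 0.03 when closed on a seated tube, about 0.16 at most while the tube passes. Springs shut by itself.
- jaw_r (a joint): The same for the right (-y) roller arm.
- mat_spot (a point): Centre of the free part of the black bar mat, on its top face. Mat: fixed, 150 mm (x) by 210 mm (y), 4 mm thick; this point lies 40 mm along +y from its centre. Stand the shaft here.
- whisk_mid (a point): Whisk attachment of the same blender, lying beside the shaft on the grey drying mat (fixed, 235 x 170 x 4 mm): 190 mm long, wire balloon 52 mm across, black square collar 34 mm; this point half-way along its axis, z axis along it towards the collar. Leave it.
- scraper_mid (a point): Flat scraper, 190 x 34 mm and 16 mm high, lying on the other side of the shaft, its length along x; this point at its middle, half-way up. Leave it.
- ramekin_mid (a point): White ramekin on the other half of the bar mat: 68 mm across, 42 mm high; its centre. Leave it.
- mill_mid (a point): Dark wooden pepper mill standing between the two mats: 52 mm across, 150 mm high; its centre. Leave it.
- bottle_mid (a point): Swing-top glass bottle standing at the robot's left: 72 mm across, 230 mm high; its centre. Leave it.
- tumbler_mid (a point): Glass tumbler standing at the robot's right: 72 mm across, 95 mm high; its centre. Leave it.
- bowl_mid (a point): Green bowl of lemons, fixed, at the back, on the side away from the dock: 170 mm across, 120 mm high with its lemons; centre, 45 mm above the counter.
Not all that is in view belongs to the job. What is shaped like the part that bears shaft_mid but purple is not meant.

How it is judged (in metres and radians):
On the way, in this order (a step that is already met when the one before it is completed fails the run):
1. the shaft stands on its bell on the free part of the bar mat (within 50 mm of its centre), let go and at rest (angle between shaft_seat's own z axis and vertical below 0.08 rad and height (world z) of shaft_mid between 0.108 and 0.12 m and horizontal distance between shaft_mid and mat_spot below 0.05 m and contact force between the fingers and shaft below 0.1 N and linear speed of shaft below 0.03 m/s), for 0.2 s.
2. the tube is home in the clip, both rollers closed on it, while the fingers still hold the shaft (x of shaft_seat in the frame of clip between -0.006 and 0.006 m and y of shaft_seat in the frame of clip between -0.006 and 0.006 m and angle between shaft_seat's own z axis and vertical below 0.12 rad and value of joint each of jaw_l, jaw_r below 0.12 rad and z of shaft_seat in the frame of clip between -0.003 and 0.012 m and contact force between the fingers and shaft above 0.5 N), for 0.3 s.
At the end, for the whole second after the job is handed in: The shaft hangs upright (within 5 degrees) in the clip: its axis within 5 mm of the clip's seat, its collar's underside within 8 mm of the fork's top, both rollers closed on the tube (0.015 to 0.085 rad), released and at rest; the bystanders are where they were (x of shaft_seat in the frame of clip between -0.005 and 0.005 m and y of shaft_seat in the frame of clip between -0.005 and 0.005 m and angle between shaft_seat's own z axis and vertical below 0.09 rad and height (world z) of shaft_mid above 0.1 m and value of joint jaw_l between 0.015 and 0.085 rad and value of joint jaw_r between 0.015 and 0.085 rad and z of shaft_seat in the frame of clip between -0.003 and 0.008 m and contact force between the fingers and shaft below 0.1 N and linear speed of shaft below 0.02 m/s); the robot touches nothing.
It fails at once if a bystander (whisk, scraper, ramekin, mill, bottle or tumbler) is shifted by more than 30 mm (distance of any of whisk_mid, scraper_mid, ramekin_mid, mill_mid, bottle_mid, tumbler_mid from where it was at the start of the episode above 0.03 m).
It also fails if it takes over 67 s, if anything falls off the work surface, if the arm or the gripper's body presses on something with over 40 N, if the wrist force passes 120 N, or if a joint passes its speed limit or range.

## Working session

There is one attempt and no reset: what is moved stays moved. The work goes in short steps, Python scripts to look and compute and a tool call to move; the robot and the scene stay as the last step left them, time stands still between calls to the robot, and variables do not carry over. Pictures are saved under pics/ and viewed, and the job is handed in when it is done.

Besides the shell and the picture viewer there is one more tool, called after ">>>" in YAML: its name, and indented under it one key for each argument. servo_tool: Moves the arm, as the interface text tells. Its arguments: {"type":"object","properties":{"plan":{"type":"array"},"newtons":{"type":"number"}},"required":["plan"]}

```bash
ls; mkdir -p pics
cat > h.py <<'E'
import numpy as np, cv2
from plant import ctrl
def get(name):
    d=ctrl.get_image(name); h,w=d["img"].shape[:2]
    f=h/2/np.tan(np.radians(d["vfov"])/2)
    R,_=cv2.Rodrigues(np.array(d["rvec"],float)); t=np.array(d["tvec"],float).reshape(3)
    v,u=np.mgrid[0:h,0:w]; z=d["depth"]
    P=np.stack([(u-d["cx"])/f*z,(v-d["cy"])/f*z,z],-1)
    W=(P-t)@R; W[z==0]=np.nan
    return d,W,f,R,t
def proj(p,d,f,R,t):
    c=R@np.array(p,float)+t; return d["cx"]+f*c[0]/c[2], d["cy"]+f*c[1]/c[2]
E
python3 - <<'E'
from h import *
print(ctrl.state(), ctrl.tcp_to_grasp)
for n in("scene","top"):
    d,W,f,R,t=get(n); cv2.imwrite(f"pics/{n}0.png",d["img"]); np.savez(f"{n}0.npz",img=d["img"],W=W)
    print(n,d["vfov"],d["cx"],d["cy"],-R.T@t,R[2], [k for k in d])
E
```

```text
pics
{'time': 0.0, 'q': array([-1.31766625e+00,  9.19167886e-02,  1.23191264e+00, -2.30816132e-05,
        1.81977928e+00, -5.66850758e-02]), 'qd': array([-0.00060056,  0.00064389,  0.00089298,  0.00200849,  0.00069123,
       -0.00095685]), 'joint_efforts': array([ 1.21928369e-03, -4.58734274e+01, -4.18022132e+01, -6.95546737e-05,
        1.15557353e-02,  1.37737501e-05]), 'eef_pos': array([ 182.85889208, -571.16259846,  230.10106556]), 'eef_rot': array([-3.13957857e+00, -9.18734110e-05,  3.09809400e-01]), 'ft_force': array([ 0.16156553, -0.44432842, -0.37615098]), 'wrist_torque': array([ 0.01463549,  0.00592439, -0.07454989]), 'finger_gap': 85.58542245498163} -18.700000000000003
scene 56.64354993939326 252.19231003529876 196.13184159556104 [ 981.01653879 -450.43140429  821.41431777] [-0.60597946  0.44793071 -0.65737887] ['img', 'depth', 'vfov', 'cx', 'cy', 'rvec', 'tvec']
top 48.49659036532383 257.8670197515098 198.79704757718397 [ 265.21237143   12.01464666 1321.55027689] [ 0.12773985 -0.02338531 -0.99153198] ['img', 'depth', 'vfov', 'cx', 'cy', 'rvec', 'tvec']
```

View pics/scene0.png

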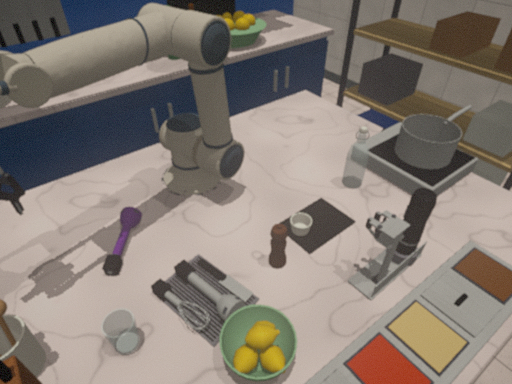

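View pics/top0.png

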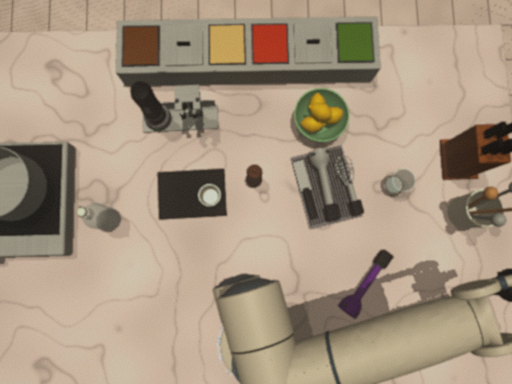

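The top view shows the drying mat at about (327,187), with the steel-belled shaft, collar at (332,212) and bell at (320,155). The whisk is at (345,180) and the scraper at (305,190). A purple look-alike lies at (365,285), the bar mat at (192,194), and the dock at (185,110). The steel one on the drying mat fits the description, so I'll enlarge that area to confirm.

Run:
```python
import numpy as np,cv2
a=np.load("top0.npz");im=a["img"]
c1=cv2.resize(im[135:235,280:370],None,fx=4.2,fy=4.2,interpolation=cv2.INTER_CUBIC)
c2=cv2.resize(im[75:145,125:225],None,fx=4,fy=4,interpolation=cv2.INTER_CUBIC)
s=np.zeros((420,800,3),np.uint8); s[:c1.shape[0],:c1.shape[1]]=c1[:420]; s[:280,390:790]=c2
cv2.imwrite("pics/crop1.png",s)
b=np.load("scene0.npz");c=cv2.resize(b["img"][170:310,330:450],None,fx=4,fy=4,interpolation=cv2.INTER_CUBIC)
cv2.imwrite("pics/crop2.png",c)
W=a["W"]
for v in range(142,226,4): print(v," ".join(f"{W[v,u,2]:4.0f}" for u in range(292,366,3)))
for p in [(322,212),(320,155),(332,212),(192,194),(168,178),(185,110)]: print(p,W[p[1],p[0]].round(0))
```

```text
142   -1    5   -4   -5    3   -4   -1    4   -1   -3   -3    1   -4   -1    1    1    1   -3    2   -2    0    1   -1    1   -7
146    0   -3   -3   -2    3   -0    3    1   -8   -0    3   -0    0   -4    4    3    8    1    5   -3   -2   -1    1   -0    1
150    3   -1   -4   -3    1    1   -5   63   65   69   71   61   54   -3    6    2    2   -1   -3    4   -2   -3    1    4    3
154   -0   -1   -2   -0    5    3   57   59   64   62   62   66   54    3    4    4    3    4   -2   -4   -7   -2    1   -6   -0
158    3    4    6    3    6    3   48   61   65   64   65   56   53    5    7   32   18   51    4   36    7   -2   -4    1    4
162    5   17   15   12    2    6    2   46   54   64   63   57    4    3    5    1    6    8    2    3   -1    3   -0   -0    2
166    3   17   14   16   14    5    3    1   47   53   48   46    3    5    6    5   48    6   57    0   28   -1   -1    2    3
170    0   14   10   16   12    8    6    6    5   45   52   42    5    6    4   33    8    7    1   20   52   -1   -3    0   -1
174   -2    3   12   15   15   -1    4    0   -1   40   47   45    5
[... 1085 characters left out ...]
34    1
210   -1   -2   -1    3    6    2   20   20    6    7    3   34   39   44   43   45    3    1    4    2   35   37   41   39   -1
214   -3   -5    2    4   -3    5   20   18   15    1    9   25   44   46   44   45    4    5    1    6   22   38   32    3   -0
218    4    3   -1   -3   -0    3   12   22    1    4    3   11   41   39   41   38    6    9    1    7   -4    3    3    2   -0
222    5   -0    1    3    2    3    3    4    3   11    2    3    4    3    6    0   -0    1    2    1   -3   -2   -4    1   -3
(322, 212) [ 388. -217.    9.]
(320, 155) [ 555. -208.   69.]
(332, 212) [ 384. -241.   45.]
(192, 194) [456. 186.   0.]
(168, 178) [508. 261.  -1.]
(185, 110) [726. 206.   6.]
```

View pics/crop1.png

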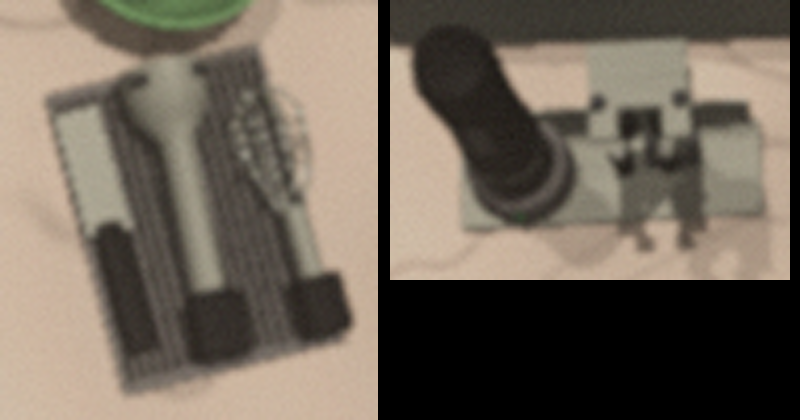

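View pics/crop2.png

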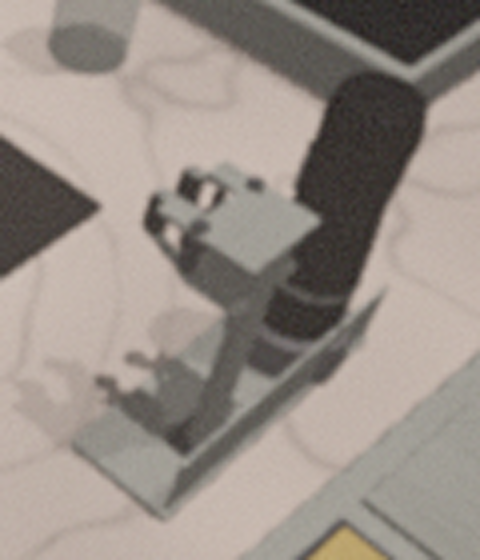

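The crop confirms it: steel bell and tube with a black square collar, between the scraper and the whisk. The crop also shows the dock's fork, with its open front at about (637,170) in the crop. Next I'll measure the poses.

Run:
```python
from h import *
for n in ("top","scene"):
    W=np.load(f"{n}0.npz")["W"]; im=np.load(f"{n}0.npz")["img"]; hsv=cv2.cvtColor(im,cv2.COLOR_BGR2HSV)
    print("==",n)
    X,Y,Z=W[...,0],W[...,1],W[...,2]
    # shaft: component above z>27 in region
    m=((X>350)&(X<620)&(Y>-330)&(Y<-150)&(Z>26)&(Z<75)).astype(np.uint8)
    k,lab,st,_=cv2.connectedComponentsWithStats(m,connectivity=4)
    for i in range(1,k):
        if st[i,4]>60:
            P=W[lab==i]; c=P.mean(0); q=P[:,:2]-c[:2]; w,v=np.linalg.eigh(q.T@q); d=v[:,1]*np.sign(v[0,1]); s=q@d
            print("comp",st[i],c.round(1),"yaw",np.arctan2(d[1],d[0]).round(3),"ext",np.percentile(s,[1,99]).round(1))
            b=W[(lab==i)&(hsv[...,2]<75)]
            print("  dark",len(b),b.mean(0).round(1) if len(b) else "")
    # bar mat
    m=((X>350)&(X<620)&(Y>80)&(Y<330)&(Z<15)&(Z>-10)&(hsv[...,2]<70)).astype(np.uint8)
    k,lab,st,_=cv2.connectedComponentsWithStats(m); i=1+st[1:,4].argmax()
    P=W[lab==i]; r=cv2.minAreaRect(P[:,:2].astype(np.float32)); print("mat",r,np.median(P[:,2]))
    # dock objects above
    m=(X>600)&(X<850)&(Y>0)&(Y<450)&(Z>150)&(Z<300); 
    for lo,hi in((190,215),(225,265)):
        P=W[m&(Z>lo)&(Z<hi)]; print("z",lo,hi,len(P), P.min(0).round() if len(P) else "", P.max(0).round() if len(P) else "", np.median(P,0).round(1))
    m=((X>600)&(X<850)&(Y>0)&(Y<450)&(Z>190)&(Z<215)).astype(np.uint8)
    k,lab,st,_=cv2.connectedComponentsWithStats(m)
    for i in range(1,k):
        if st[i,4]>20: P=W[lab==i];print(st[i],cv2.minAreaRect(P[:,:2].astype(np.float32)),P.mean(0).round(1))
```

```text
== top
comp [308 148  32  73 868] [ 479.4 -221.5   47.4] yaw 0.198 ext [-118.5   97. ]
  dark 232 [ 398.6 -235.8   42.3]
comp [347 157  14  59 280] [ 430.2 -310.4   37.2] yaw 0.091 ext [-53.6 119.5]
  dark 137 [ 397.7 -313.8   38.4]
mat ((456.8646240234375, 187.119140625), (143.5196075439453, 202.976806640625), 1.8814154863357544) 3.944488719706304
z 190 215 684 [643. 138. 190.] [728. 307. 215.] [689.8 178.5 203.9]
z 225 265 376 [673. 263. 225.] [726. 317. 250.] [696.  287.9 241.2]
[174  85  26  32 619] ((685.451416015625, 172.32574462890625), (85.04219055175781, 68.12169647216797), 1.4024757146835327) [691.  172.4 203.2]
[136  92  19  16  65] ((684.9286499023438, 278.9908752441406), (19.816036224365234, 54.76317596435547), 37.12504196166992) [680.9 278.2 202.9]
== scene
comp [ 174  260   71   62 1122] [ 493.4 -227.7   48.6] yaw 0.172 ext [-127.4   87.9]
  dark 184 [ 392.5 -247.2   42.5]
comp [154 279  47  30 347] [ 433.5 -310.5   37.2] yaw 0.275 ext [-54.7  88.2]
  dark 131 [ 406.4 -317.2   40.2]
comp [224 307  35  27 455] [ 612.2 -213.9   56. ] yaw 1.559 ext [-45.9  42.7]
  dark 0 
mat ((525.883056640625, 168.685791015625), (7.922337055206299, 28.395925521850586), 3.7443130016326904) 5.588568758395223
z 190 215 837 [646. 135. 190.] [731. 294. 215.] [699.4 180.7 205.7]
z 225 265 383 [675. 259. 225.] [731. 317. 248.] [706.3 277.8 242.5]
[408 202  26  16 177] ((707.4036254882812, 273.27655029296875), (56.55824279785156, 25.53052520751953), 18.691612243652344) [709.9 269.1 202.6]
[367 210  44  30 660] ((686.9893188476562, 171.21044921875), (83.34178161621094, 70.84062194824219), 2.982321262359619) [693.8 169.4 204.6]
```

Run:
```python
from h import *
out=[]
for n in ("top","scene"):
    ims=[];
    for i in range(4):
        d,W,f,R,t=get(n); ims.append(d["img"].astype(float))
    im=np.mean(ims,0).astype(np.uint8)
    np.savez(f"{n}cal.npz",img=im,W=W,f=f,R=R,t=t,c=[d["cx"],d["cy"]])
    # rectify plane z=205 : rows = x descending from 760..600, cols y 330..90 ; 3px/mm
    xs=np.arange(760,610,-1/3.); ys=np.arange(260,100,-1/3.)
    g=np.stack(np.meshgrid(xs,ys,indexing="ij")+(np.full((len(xs),len(ys)),205.),),-1)
    c=g@R.T+t; u=(d["cx"]+f*c[...,0]/c[...,2]).astype(np.float32); v=(d["cy"]+f*c[...,1]/c[...,2]).astype(np.float32)
    r=cv2.remap(im,u,v,cv2.INTER_CUBIC); 
    for k,x in enumerate(xs):
        if abs(x/20-round(x/20))<1e-6: cv2.line(r,(0,k),(8,k),(0,0,255),1); cv2.putText(r,str(int(round(x))),(10,k+4),0,.35,(0,0,255))
    for k,y in enumerate(ys):
        if abs(y/20-round(y/20))<1e-6: cv2.line(r,(k,0),(k,8),(255,0,0),1); cv2.putText(r,str(int(round(y))),(k-8,18),0,.35,(255,0,0))
    cv2.imwrite(f"pics/rect_{n}.png",r)
```

```text
(no output)
```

View pics/rect_top.png

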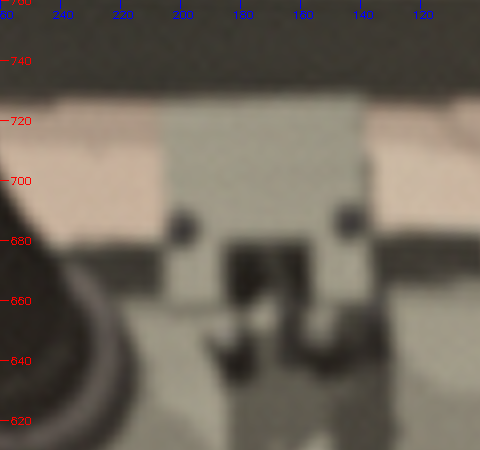

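View pics/rect_scene.png

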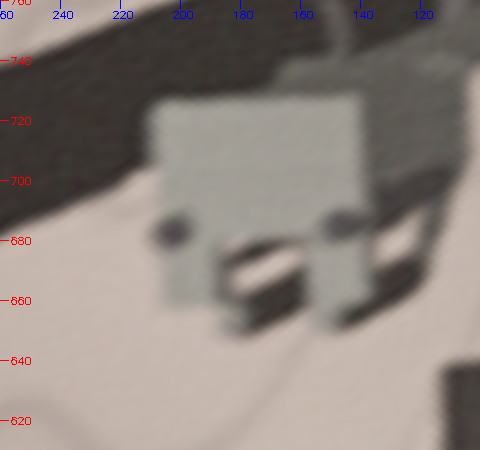

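Run:
```python
from h import *
for n,zz in (("top",8.),("top",205.),("scene",205.),("scene",8.)):
    a=np.load(f"{n}cal.npz"); R,t,f,c0=a["R"],a["t"],float(a["f"]),a["c"]
    xs=np.arange(780,620,-.5); ys=np.arange(360,80,-.5)
    g=np.stack(np.meshgrid(xs,ys,indexing="ij")+(np.full((len(xs),len(ys)),zz),),-1)
    c=g@R.T+t; u=(c0[0]+f*c[...,0]/c[...,2]).astype(np.float32); v=(c0[1]+f*c[...,1]/c[...,2]).astype(np.float32)
    r=cv2.remap(a["img"],u,v,cv2.INTER_CUBIC); np.save(f"rect_{n}_{int(zz)}.npy",r)
    gr=cv2.GaussianBlur(cv2.cvtColor(r,cv2.COLOR_BGR2GRAY).astype(np.float32),(0,0),2)
    gx=np.gradient(gr,axis=0); gy=np.gradient(gr,axis=1)
    if zz==8 and n=="top":
        # front edge search x 645..680 per y
        for y in range(290,95,-8):
            j=int((360-y)*2); i0,i1=int((780-685)*2),int((780-640)*2); k=i0+np.abs(gx[i0:i1,j]).argmax(); print(y,xs[k],gx[k,j].round(1),end=" | ")
        print()
    if zz==205:
        print(n)
        for x in range(726,656,-6):
            i=int((780-x)*2); o=[]
            for lo,hi in((196,216),(178,195),(148,165),(126,146)):
                j0,j1=int((360-hi)*2),int((360-lo)*2); k=j0+np.abs(gy[i,j0:j1]).argmax(); o.append((float(ys[k]),float(gy[i,k].round(1))))
            print(x,o)
        for y in list(range(204,136,-4)):
            j=int((360-y)*2); o=[]
            for lo,hi in((718,738),(650,668)):
                i0,i1=int((780-hi)*2),int((780-lo)*2); k=i0+np.abs(gx[i0:i1,j]).argmax(); o.append((float(xs[k]),float(gx[k,j].round(1))))
            print("y",y,o)
    for k,x in enumerate(xs):
        if x%20==0: cv2.line(r,(0,k),(8,k),(0,0,255),1); cv2.putText(r,str(int(x)),(10,k+4),0,.35,(0,0,255))
    for k,y in enumerate(ys):
        if y%20==0: cv2.line(r,(k,0),(k,8),(255,0,0),1); cv2.putText(r,str(int(y)),(k-8,18),0,.35,(255,0,0))
    cv2.imwrite(f"pics/r_{n}_{int(zz)}.png",r)
```

```text
290 654.5 7.3 | 282 655.0 6.3 | 274 655.0 4.2 | 266 654.5 3.9 | 258 676.5 3.3 | 250 657.5 2.5 | 242 657.5 2.9 | 234 657.0 3.3 | 226 657.0 3.6 | 218 657.0 2.6 | 210 647.5 5.0 | 202 647.5 2.6 | 194 659.5 4.4 | 186 659.5 3.7 | 178 659.0 4.0 | 170 659.0 4.2 | 162 640.5 1.6 | 154 651.0 4.3 | 146 675.0 1.4 | 138 661.5 2.4 | 130 661.0 2.3 | 122 661.0 2.5 | 114 660.5 2.8 | 106 660.0 3.3 | 98 684.5 -1.1 | 
top
726 [(205.5, 0.4000000059604645), (178.5, 0.699999988079071), (149.5, -0.30000001192092896), (140.5, -2.0999999046325684)]
720 [(210.5, -0.30000001192092896), (182.5, -0.5), (165.0, -0.20000000298023224), (137.5, 1.7000000476837158)]
714 [(208.0, -0.4000000059604645), (195.0, -0.20000000298023224), (161.5, -0.30000001192092896), (138.0, 1.7999999523162842)]
708 [(206.0, -1.7999999523162842), (191.0, -0.20000000298023224), (158.5, -0.20000000298023224), (135.5, 3.9000000953674316)]
702 [(205.5, -2.4000000953674316), (181.5, -0.30000001192092896), (163.5, -0.20000000298023224), (135.5, 5.400000095367432)]
696 [(206.5, -2.0999999046325684), (191.0, -0.20000000298023224), (149.5, -0.3000000
[... 3332 characters left out ...]
00000095367432)]
y 184 [(727.5, 9.5), (658.0, 4.199999809265137)]
y 180 [(727.5, 9.199999809265137), (663.0, -6.5)]
y 176 [(727.5, 8.600000381469727), (663.5, -10.5)]
y 172 [(727.5, 7.599999904632568), (665.5, -11.5)]
y 168 [(727.0, 6.199999809265137), (652.5, 11.800000190734863)]
y 164 [(727.5, 6.800000190734863), (654.0, 11.699999809265137)]
y 160 [(728.0, 6.5), (656.0, 9.199999809265137)]
y 156 [(727.5, 6.599999904632568), (657.5, 3.4000000953674316)]
y 152 [(727.5, 6.599999904632568), (650.5, 2.5999999046325684)]
y 148 [(728.0, 6.599999904632568), (650.5, 5.5)]
y 144 [(728.5, 5.699999809265137), (650.5, 10.300000190734863)]
y 140 [(729.0, 2.9000000953674316), (652.5, 11.600000381469727)]
```

View pics/r_top_8.png

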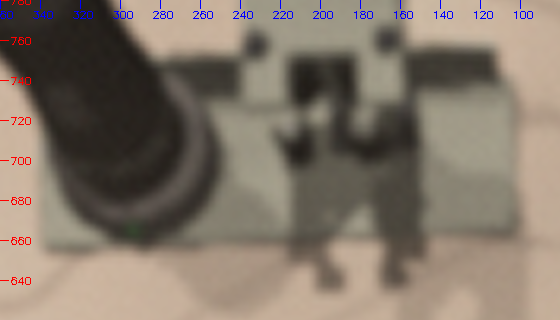

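View pics/r_scene_8.png

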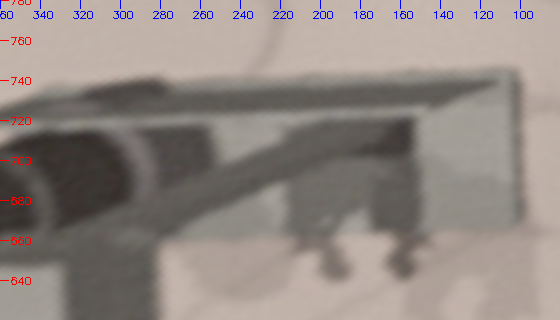

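Run:
```python
from h import *
o=[]
for n in("top","scene"):
    a=np.load(f"{n}cal.npz"); R,t,f,c0=a["R"],a["t"],float(a["f"]),a["c"]
    xs=np.arange(620,360,-.5); ys=np.arange(-150,-350,-.5); zz=49.
    g=np.stack(np.meshgrid(xs,ys,indexing="ij")+(np.full((len(xs),len(ys)),zz),),-1)
    c=g@R.T+t; u=(c0[0]+f*c[...,0]/c[...,2]).astype(np.float32); v=(c0[1]+f*c[...,1]/c[...,2]).astype(np.float32)
    r=cv2.remap(a["img"],u,v,cv2.INTER_CUBIC)
    for k,x in enumerate(xs):
        if x%20==0: cv2.line(r,(0,k),(8,k),(0,0,255),1); cv2.putText(r,str(int(x)),(10,k+4),0,.35,(0,0,255))
    for k,y in enumerate(ys):
        if y%20==0: cv2.line(r,(k,0),(k,8),(255,0,0),1); cv2.putText(r,str(int(y)),(k-8,18),0,.35,(255,0,0))
    o.append(r)
cv2.imwrite("pics/r49.png",np.hstack(o))
```

```text
(no output)
```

View pics/r49.png

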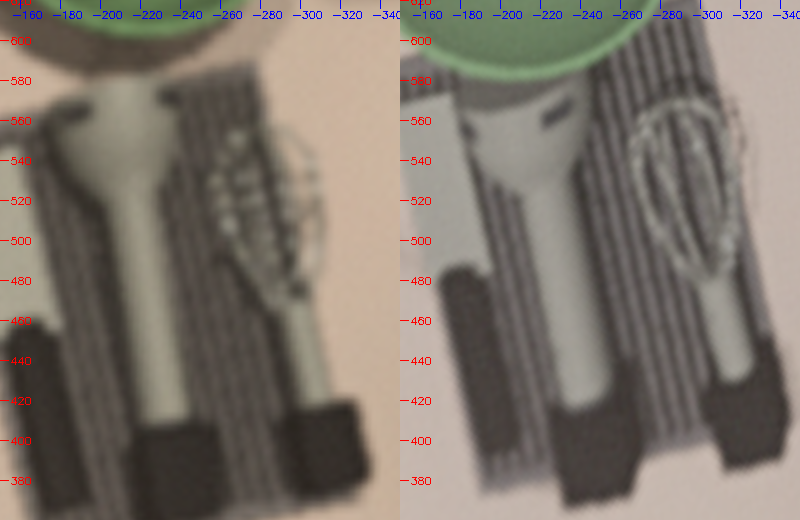

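>>> servo_tool:
  plan: [0.022, 0.0334, 0, 0, 0, -0.0145, 110, 0.022, 0.0334, 0, 0, 0, -0.0145, 110, 0.022, 0.0334, 0, 0, 0, -0.0145, 110, 0.022, 0.0334, 0, 0, 0, -0.0145, 110, 0.022, 0.0334, 0, 0, 0, -0.0145, 110, 0.022, 0.0334, 0, 0, 0, -0.0145, 110, 0.022, 0.0334, 0, 0, 0, -0.0145, 110, 0.022, 0.0334, 0, 0, 0, -0.0145, 110, 0.022, 0.0334, 0, 0, 0, -0.0145, 110, 0.022, 0.0334, 0, 0, 0, -0.0145, 110, 0, 0, 0, 0, 0, 0, 110]
  newtons: 60

```text
time: 1.88
eef_pos: [404.0, -235.6, 231.5]
eef_rot: [3.142, -0.001, 0.169]
ft_force: [-0.3, 0.5, 0.5]
finger_gap: 48.5
```

>>> servo_tool:
  plan: [0, 0, -0.01, 0.0205, -0.123, 0, 110, 0, 0, -0.01, 0.0205, -0.123, 0, 110, 0, 0, -0.01, 0.0205, -0.123, 0, 110, 0, 0, -0.01, 0.0205, -0.123, 0, 110, 0, 0, -0.01, 0.0205, -0.123, 0, 110, 0, 0, -0.01, 0.0205, -0.123, 0, 110, 0, 0, -0.01, 0.0205, -0.123, 0, 110, 0, 0, -0.01, 0.0205, -0.123, 0, 110, 0, 0, 0, 0, 0, 0, 110]

```text
time: 3.0
eef_pos: [401.2, -237.9, 147.9]
eef_rot: [-3.132, -0.995, 0.153]
ft_force: [0.2, 0.6, 0.1]
finger_gap: 48.6
```

Run:
```python
from h import *
s=ctrl.state(); print(s["q"].round(3),s["eef_pos"].round(1),s["eef_rot"].round(3),s["finger_gap"])
from scipy.spatial.transform import Rotation as Ro
print(Ro.from_euler("xyz",s["eef_rot"]).as_matrix().round(3))
d,W,f,R,t=get("scene"); a=d["img"]; d2,*_=get("top")
cv2.imwrite("pics/g1.png",np.hstack([a[150:370,60:330],d2["img"][100:320,230:430]]))
```

```text
[-1.285 -0.741  2.315  0.992  1.467  0.07 ] [ 401.2 -237.9  147.9] [-3.132 -0.995  0.153] 48.59332482268169
[[ 0.538  0.16   0.828]
 [ 0.083 -0.987  0.137]
 [ 0.839 -0.005 -0.544]]
```

View pics/g1.png

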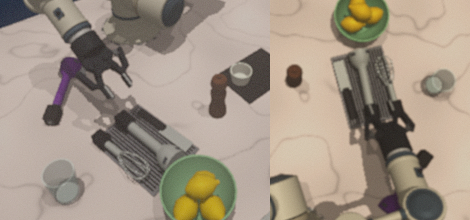

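>>> servo_tool:
  plan: [0.0015, 0.0005, -0.012, 0, 0, 0, 110, 0, 0, -0.012, 0, 0, 0, 110, 0, 0, -0.012, 0, 0, 0, 110, 0, 0, -0.012, 0, 0, 0, 110, 0, 0, -0.012, 0, 0, 0, 110, 0, 0, -0.012, 0, 0, 0, 110, 0, 0, -0.012, 0, 0, 0, 110, 0, 0, 0, 0, 0, 0, 110]

```text
time: 4.1
eef_pos: [404.2, -236.4, 65.9]
eef_rot: [-3.136, -0.997, 0.161]
ft_force: [0.6, 0.6, -0.4]
finger_gap: 48.4
```

```bash
cat > look.py <<'E'
from h import *; import sys
s=ctrl.state(); print(s["time"],s["q"].round(3),s["eef_pos"].round(1),s["eef_rot"].round(3),s["ft_force"].round(1),s["finger_gap"].round(1))
nm=sys.argv[1]; b=[int(x) for x in sys.argv[2].split(",")]; e=[int(x) for x in sys.argv[3].split(",")]
d,*_=get("scene"); d2,*_=get("top")
a=d["img"][b[1]:b[3],b[0]:b[2]]; c=d2["img"][e[1]:e[3],e[0]:e[2]]
a=cv2.resize(a,(395,int(395*a.shape[0]/a.shape[1])),interpolation=cv2.INTER_CUBIC); c=cv2.resize(c,(395,int(395*c.shape[0]/c.shape[1])),interpolation=cv2.INTER_CUBIC)
h=min(595,max(a.shape[0],c.shape[0])); o=np.zeros((h,790,3),np.uint8); o[:min(h,a.shape[0]),:395]=a[:h]; o[:min(h,c.shape[0]),395:]=c[:h]
cv2.imwrite(f"pics/{nm}.png",o)
E
python3 look.py g2 100,200,300,350 280,130,400,240
```

```text
Traceback (most recent call last):
  File "look.py", line 2, in <module>
    s=ctrl.state(); print(s["time"],s["q"].round(3),s["eef_pos"].round(1),s["eef_rot"].round(3),s["ft_force"].round(1),s["finger_gap"].round(1))
                                                                                                                       ^^^^^^^^^^^^^^^^^^^^^
AttributeError: 'float' object has no attribute 'round'
```

```bash
sed -i 's/s\["finger_gap"\].round(1)/round(s["finger_gap"],1)/' look.py
python3 look.py g2 100,200,300,350 280,130,400,240
```

```text
4.1 [-1.275 -0.634  2.406  1.021  1.355 -0.099] [ 404.2 -236.4   65.9] [-3.136 -0.997  0.161] [ 0.6  0.6 -0.4] 48.4
```

View pics/g2.png

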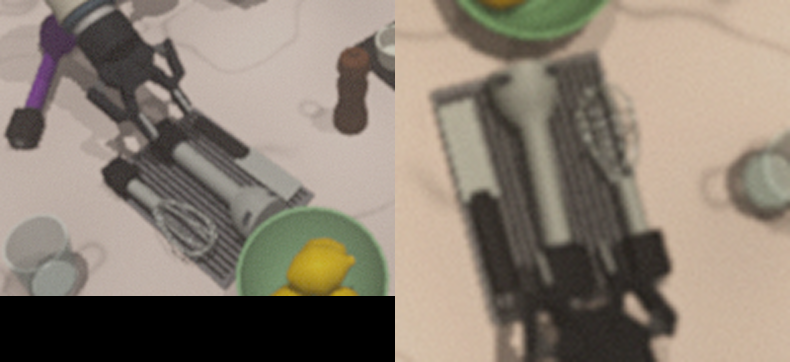

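>>> servo_tool:
  plan: [0, 0, -0.006, -0.0123, 0.074, 0, 110, 0, 0, -0.006, -0.0123, 0.074, 0, 110, -0.001, -0.0005, -0.009, 0, 0, 0, 110, 0, 0, -0.009, 0, 0, 0, 110, 0, 0, -0.009, 0, 0, 0, 110, 0, 0, -0.009, 0, 0, 0, 110, 0, 0, 0, 0, 0, 0, 110]

```text
time: 5.08
eef_pos: [403.0, -236.9, 17.9]
eef_rot: [-3.137, -0.847, 0.161]
ft_force: [-0.5, -0.2, -0.1]
finger_gap: 48.7
```

```bash
python3 look.py g3 120,220,260,330 300,170,400,250
```

```text
5.075 [-1.182 -0.58   2.388  0.879  1.249 -0.032] [ 403.  -236.9   17.9] [-3.137 -0.847  0.161] [-0.5 -0.2 -0.1] 48.7
```

View pics/g3.png

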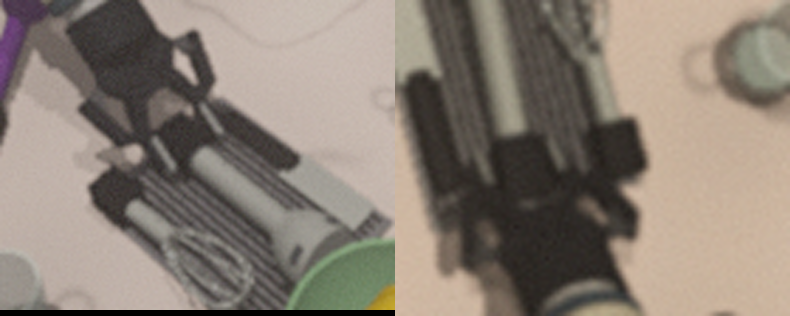

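The fingertips straddle the black collar: the tips are at (160,155) and (210,115) in the left crop, with the collar between them. Closing the gripper.

>>> servo_tool:
  plan: [0, 0, 0, 0, 0, 0, 255, 0, 0, 0, 0, 0, 0, 255, 0, 0, 0, 0, 0, 0, 255, 0, 0, 0, 0, 0, 0, 255]
  newtons: 80

```text
time: 5.68
eef_pos: [403.6, -237.8, 19.8]
eef_rot: [3.141, -0.848, 0.165]
ft_force: [0.1, -0.6, 2.6]
finger_gap: 36.8
```

>>> servo_tool:
  plan: [-0.002, 0, 0.006, 0, 0, 0, 255, -0.003, -0.0005, 0.006, 0, 0, 0, 255, -0.003, -0.0005, 0.006, 0, 0, 0, 255, -0.004, -0.0005, 0.006, 0, 0, 0, 255, -0.004, -0.0005, 0.006, 0, 0, 0, 255, -0.004, -0.0005, 0.006, 0, 0, 0, 255, 0, 0, 0.012, 0, 0, 0, 255, 0, 0, 0.02, 0, 0, 0, 255, 0, 0, 0.02, 0, 0, 0, 255, 0, 0, 0.02, 0, 0, 0, 255, 0, 0, 0.02, 0, 0, 0, 255, 0, 0, 0.02, 0, 0, 0, 255, 0, 0, 0.02, 0, 0, 0, 255, 0, 0, 0, 0, 0, 0, 255]

```text
time: 7.42
eef_pos: [383.7, -240.5, 189.6]
eef_rot: [3.137, -0.848, 0.168]
ft_force: [0.7, 0.6, -4.2]
finger_gap: 36.9
```

```bash
python3 look.py g4 60,120,340,370 230,90,410,250
```

```text
7.425 [-1.244 -0.763  2.183  0.834  1.549  0.218] [ 383.7 -240.5  189.6] [ 3.137 -0.848  0.168] [ 0.7  0.6 -4.2] 36.9
```

View pics/g4.png

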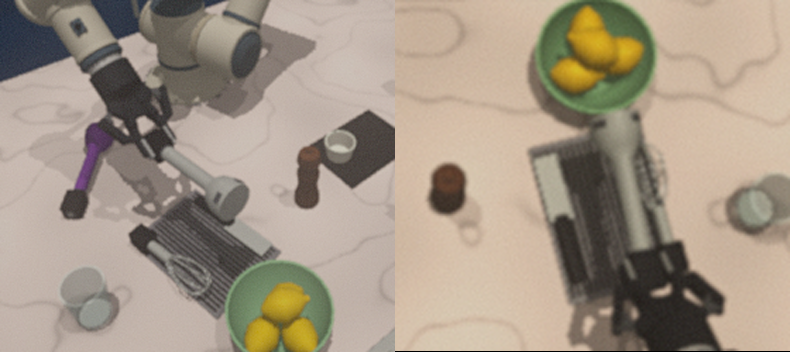

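>>> servo_tool:
  plan: [0.001, 0.01, 0.012, 0, 0, 0.015, 255, 0.001, 0.02, 0.012, 0, 0, 0.02, 255, 0.0015, 0.025, 0.012, 0, 0, 0.02, 255, 0.0015, 0.025, 0.012, 0, 0, 0.02, 255, 0.0015, 0.025, 0.012, 0, 0, 0.02, 255, 0.0015, 0.025, 0.012, 0, 0, 0.02, 255, 0.0015, 0.025, 0.012, 0, 0, 0.02, 255, 0.0015, 0.025, 0.012, 0, 0, 0.02, 255, 0.0015, 0.025, 0.012, 0, 0, 0.02, 255, 0.0015, 0.025, 0.012, 0, 0, 0.02, 255, 0.0015, 0.025, 0, 0, 0, 0.02, 255, 0.0015, 0.025, 0, 0, 0, 0.02, 255, 0.0015, 0.025, 0, 0, 0, 0.02, 255, 0.0015, 0.025, 0, 0, 0, 0.02, 255, 0.0015, 0.02, 0, 0, 0, 0.02, 255, 0, 0, 0, 0, 0, 0, 255]

```text
time: 9.52
eef_pos: [463.3, 51.9, 323.7]
eef_rot: [-3.071, -0.813, 0.464]
ft_force: [-0.3, 0.7, -3.5]
finger_gap: 37.1
```

```bash
python3 look.py g5 60,60,512,370 100,60,410,250
```

```text
9.525 [-0.434 -0.856  1.977  0.658  1.513  0.779] [463.3  51.9 323.7] [-3.071 -0.813  0.464] [-0.3  0.7 -3.5] 37.1
```

View pics/g5.png

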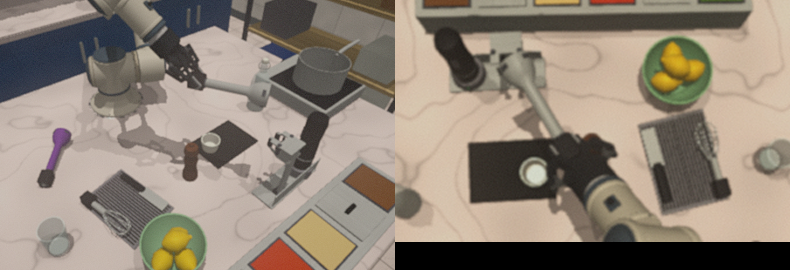

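>>> servo_tool:
  plan: [-0.006, 0.014, 0, -0.0697, 0.1407, 0, 255, -0.006, 0.014, 0, -0.0697, 0.1407, 0, 255, -0.006, 0.014, 0, -0.0697, 0.1407, 0, 255, -0.006, 0.014, 0, -0.0697, 0.1407, 0, 255, -0.006, 0.014, 0, -0.0697, 0.1407, 0, 255, 0.0026, 0.02, -0.004, -0.0697, 0.1407, 0, 255, 0.0026, 0.02, -0.004, -0.0697, 0.1407, 0, 255, 0.0026, 0.02, -0.004, -0.0697, 0.1407, 0, 255, 0.0026, 0.02, -0.004, -0.0697, 0.1407, 0, 255, 0.0026, 0.02, -0.004, -0.0697, 0.1407, 0, 255, 0, 0, 0, 0, 0, 0, 255, 0, 0, 0, 0, 0, 0, 255]

```text
time: 11.12
eef_pos: [447.6, 219.5, 303.8]
eef_rot: [-3.07, 0.755, 0.461]
ft_force: [0.8, -0.5, -1.4]
finger_gap: 36.8
```

```bash
python3 look.py g6 200,60,512,330 100,60,310,250
python3 -c "
from h import *
from scipy.spatial.transform import Rotation as Ro
print(Ro.from_euler('xyz',ctrl.state()['eef_rot']).as_matrix().round(3))"
```

```text
11.125 [0.378 0.466 0.824 0.029 2.608 1.535] [447.6 219.5 303.8] [-3.07   0.755  0.461] [ 0.8 -0.5 -1.4] 36.8
[[ 0.656  0.4   -0.641]
 [ 0.325 -0.915 -0.238]
 [-0.682 -0.052 -0.73 ]]
```

View pics/g6.png

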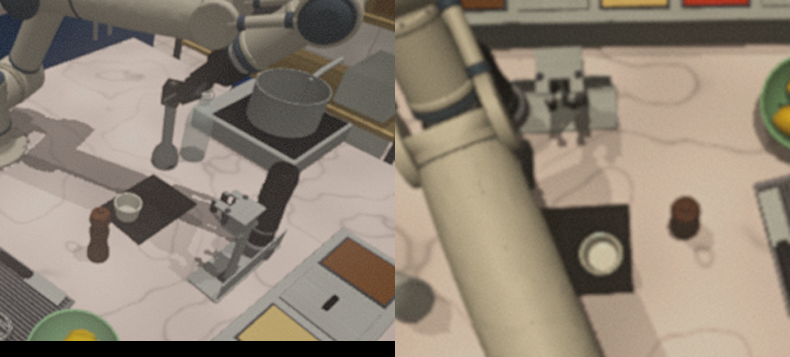

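>>> servo_tool:
  plan: [-0.001, 0.002, -0.008, -0.018, -0.024, 0, 255, -0.001, 0.002, -0.01, -0.018, -0.024, 0, 255, 0, 0, -0.015, 0, 0, 0, 255, 0, 0, -0.015, 0, 0, 0, 255, 0, 0, -0.015, 0, 0, 0, 255, 0, 0, -0.015, 0, 0, 0, 255, 0, 0, -0.012, 0, 0, 0, 255, 0, 0, -0.008, 0, 0, 0, 255, 0, 0, -0.004, 0, 0, 0, 255, 0, 0, 0, 0, 0, 0, 255, 0, 0, 0, 0, 0, 0, 255]

```text
time: 12.6
eef_pos: [445.1, 224.1, 202.2]
eef_rot: [3.141, 0.728, 0.413]
ft_force: [0.1, 0.5, -2.1]
finger_gap: 37.2
```

```bash
python3 look.py g7 250,100,410,260 100,110,260,250
python3 -c "
from h import *
from scipy.spatial.transform import Rotation as Ro
M=Ro.from_euler('xyz',ctrl.state()['eef_rot']).as_matrix();print(M.round(3),M@[-.66,0,-.75])"
```

```text
12.6 [ 0.403  0.439  1.027 -0.011  2.403  1.555] [445.1 224.1 202.2] [3.141 0.728 0.413] [ 0.1  0.5 -2.1] 37.2
[[ 0.684  0.402 -0.609]
 [ 0.3   -0.916 -0.268]
 [-0.665  0.001 -0.747]] [0.00538637 0.00292365 0.99903075]
```

View pics/g7.png

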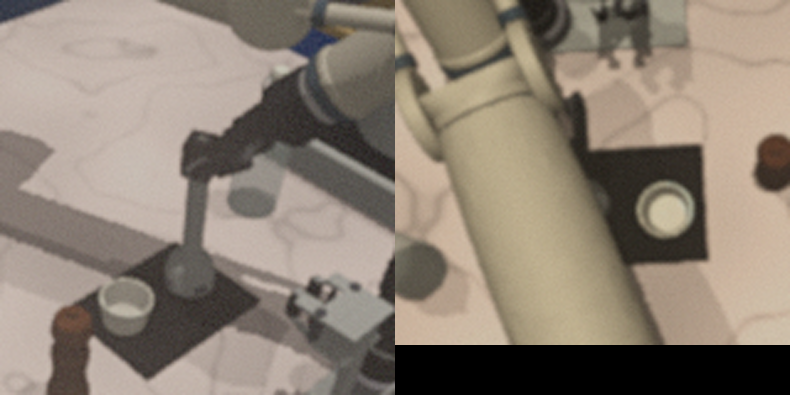

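>>> servo_tool:
  plan: [0, 0, -0.006, 0, 0, 0, 255, 0, 0, -0.005, 0, 0, 0, 255, 0, 0, -0.002, 0, 0, 0, 255, 0, 0, 0, 0, 0, 0, 255]

```text
time: 13.2
eef_pos: [444.9, 224.0, 188.4]
eef_rot: [3.141, 0.729, 0.413]
ft_force: [-0.3, 0.1, -3.0]
finger_gap: 37.2
```

Run:
```python
from h import *
d,W,f,R,t=get("scene"); X,Y,Z=W[...,0],W[...,1],W[...,2]
m=(X>400)&(X<500)&(Y>180)&(Y<270)
for lo,hi in((8,24),(24,45),(70,90),(90,110),(110,130),(130,150)):
    k=m&(Z>lo)&(Z<hi); P=W[k]; print(lo,hi,len(P),np.median(P,0).round(1),np.percentile(P,[5,95],axis=0).round(0).tolist())
P=W[m&(Z>6)]; print(proj((455,227,4),d,f,R,t))
```

```text
8 24 73 [474.9 206.5  16.8] [[440.0, 197.0, 8.0], [490.0, 243.0, 23.0]]
24 45 122 [476.1 208.9  35.5] [[444.0, 200.0, 25.0], [489.0, 241.0, 44.0]]
70 90 41 [463.7 220.7  79.6] [[447.0, 216.0, 71.0], [468.0, 232.0, 88.0]]
90 110 41 [462.9 219.5  99.9] [[449.0, 215.0, 91.0], [467.0, 232.0, 108.0]]
110 130 48 [460.  218.6 119. ] [[445.0, 215.0, 111.0], [466.0, 231.0, 128.0]]
130 150 45 [460.1 219.  140. ] [[448.0, 215.0, 131.0], [465.0, 231.0, 149.0]]
(np.float64(323.7081079096073), np.float64(217.94076530595453))
```

>>> servo_tool:
  plan: [0, 0, -0.0015, 0, 0, 0, 255, 0, 0, 0, 0, 0, 0, 255]

```text
time: 13.5
eef_pos: [445.0, 224.0, 187.1]
eef_rot: [3.141, 0.729, 0.413]
ft_force: [1.2, -0.4, -3.0]
finger_gap: 36.7
```

>>> servo_tool:
  plan: [0, 0, -0.0015, 0, 0, 0, 255, 0, 0, 0, 0, 0, 0, 255]

```text
time: 13.75
eef_pos: [444.9, 224.0, 185.6]
eef_rot: [3.141, 0.729, 0.413]
ft_force: [0.4, 0.8, -3.7]
finger_gap: 36.9
```

>>> servo_tool:
  plan: [0, 0, -0.001, 0, 0, 0, 255, 0, 0, 0, 0, 0, 0, 255]

```text
time: 14.0
eef_pos: [445.0, 224.0, 185.3]
eef_rot: [3.141, 0.728, 0.413]
ft_force: [-0.3, -0.6, 1.6]
finger_gap: 36.9
```

>>> servo_tool:
  plan: [0, 0, -0.0005, 0, 0, 0, 255, 0, 0, 0, 0, 0, 0, 130, 0, 0, 0, 0, 0, 0, 110, 0, 0, 0, 0, 0, 0, 90, 0, 0, 0, 0, 0, 0, 60, 0, 0, 0, 0, 0, 0, 60, 0, 0, 0, 0, 0, 0, 60]

```text
time: 14.88
eef_pos: [445.0, 224.0, 184.2]
eef_rot: [3.141, 0.729, 0.413]
ft_force: [0.0, -0.7, 0.1]
finger_gap: 65.4
```

```bash
python3 look.py g8 250,100,410,260 100,110,260,250
```

```text
14.875 [ 0.403  0.444  1.053 -0.01   2.373  1.556] [445.  224.  184.2] [3.141 0.729 0.413] [ 0.  -0.7  0.1] 65.4
```

View pics/g8.png

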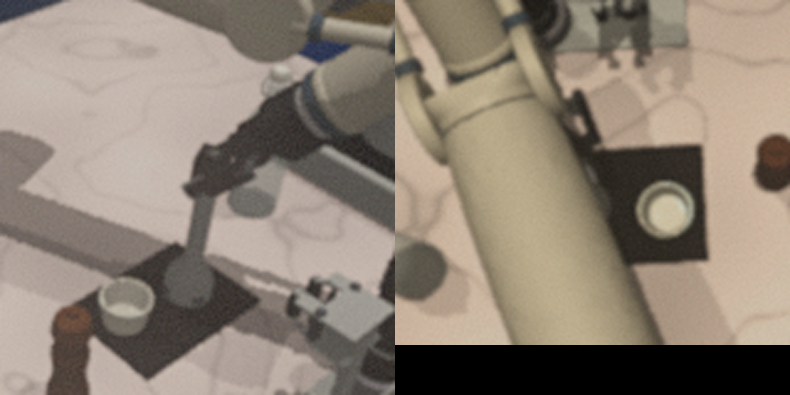

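```bash
cat > st.py <<'E'
from h import *
n=__import__("sys").argv[1]
d,W,f,R,t=get(n); X,Y,Z=W[...,0],W[...,1],W[...,2]
m=(X>400)&(X<520)&(Y>170)&(Y<280)
for lo,hi in((8,24),(24,45),(70,100),(100,130),(130,160),(175,215),(215,235)):
    k=m&(Z>lo)&(Z<hi); P=W[k]
    if len(P)>5: print(lo,hi,len(P),np.median(P,0).round(1),np.percentile(P,[5,95],axis=0).round(0).tolist())
E
python3 st.py scene
```

```text
8 24 87 [480.3 208.4  14.2] [[441.0, 191.0, 8.0], [511.0, 252.0, 22.0]]
24 45 129 [477.4 211.1  33.8] [[442.0, 201.0, 26.0], [488.0, 244.0, 43.0]]
70 100 60 [465.5 221.8  86.9] [[451.0, 218.0, 73.0], [471.0, 234.0, 98.0]]
100 130 65 [466.2 222.2 116.4] [[453.0, 218.0, 102.0], [472.0, 234.0, 128.0]]
130 160 68 [466.7 220.4 145.9] [[454.0, 217.0, 133.0], [471.0, 233.0, 159.0]]
175 215 95 [469.8 192.5 205.8] [[450.0, 186.0, 181.0], [484.0, 222.0, 214.0]]
215 235 185 [462.1 217.  225.6] [[445.0, 181.0, 217.0], [513.0, 266.0, 233.0]]
```

>>> servo_tool:
  plan: [0.006, 0.0026, 0.0075, 0, 0, 0, 60, 0.01, 0.0044, 0.0125, 0, 0, 0, 60, 0.012, 0.0053, 0.015, 0, 0, 0, 60, 0.012, 0.0053, 0.015, 0, 0, 0, 60, 0.012, 0.0053, 0.02, 0, 0, 0, 60, 0, 0, 0.03, 0, 0, 0, 60, 0, 0, 0.03, 0, 0, 0, 60, 0, 0, 0, 0, 0, 0, 60]

```text
time: 16.02
eef_pos: [497.3, 247.1, 317.2]
eef_rot: [3.141, 0.723, 0.413]
ft_force: [-0.3, 0.5, 0.8]
finger_gap: 65.4
```

```bash
python3 look.py g9 250,100,410,260 100,110,260,250; python3 st.py scene
```

```text
16.025 [ 0.404  0.65   0.538 -0.015  2.677  1.551] [497.3 247.1 317.2] [3.141 0.723 0.413] [-0.3  0.5  0.8] 65.4
8 24 87 [477.7 207.9  15.2] [[440.0, 193.0, 8.0], [504.0, 241.0, 23.0]]
24 45 129 [476.6 211.3  34.9] [[442.0, 201.0, 25.0], [489.0, 243.0, 44.0]]
70 100 64 [466.  222.3  85.1] [[454.0, 218.0, 72.0], [472.0, 234.0, 98.0]]
100 130 63 [467.2 222.3 116.1] [[452.0, 217.0, 102.0], [472.0, 234.0, 128.0]]
130 160 71 [466.5 222.1 145.6] [[453.0, 218.0, 132.0], [472.0, 236.0, 159.0]]
175 215 153 [469.5 215.5 197.8] [[451.0, 208.0, 180.0], [481.0, 241.0, 213.0]]
215 235 143 [463.1 224.  224.6] [[445.0, 210.0, 216.0], [480.0, 247.0, 227.0]]
```

View pics/g9.png

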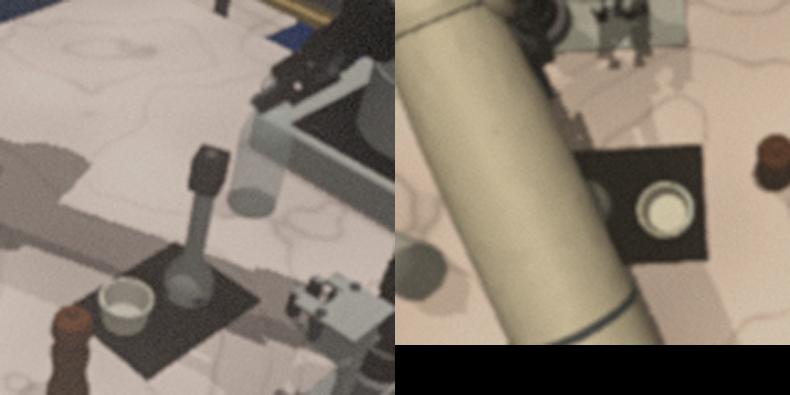

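The shaft is upright and free on the mat. In the left crop its collar is at (208,168) and its bell at (190,280), and the collar top at z≈224 is as expected. Next I'll turn the tool vertical above it.

>>> servo_tool:
  plan: [-0.006, -0.003, 0, 0.0483, -0.1104, 0, 20, -0.006, -0.003, 0, 0.0483, -0.1104, 0, 20, -0.006, -0.003, 0, 0.0483, -0.1104, 0, 20, -0.006, -0.003, 0, 0.0483, -0.1104, 0, 20, -0.007, -0.003, -0.01, 0.0483, -0.1104, 0, 20, -0.007, -0.003, -0.015, 0.0483, -0.1104, 0, 20, 0, 0, -0.01, 0, 0, 0, 20, 0, 0, 0, 0, 0, 0, 20]

```text
time: 17.18
eef_pos: [458.8, 228.8, 277.6]
eef_rot: [3.141, 0.01, 0.413]
ft_force: [0.7, 0.1, -0.9]
finger_gap: 78.7
```

```bash
python3 look.py g10 280,100,400,220 120,110,260,230; python3 st.py scene
```

```text
17.175 [ 3.970e-01 -1.200e-01  1.357e+00 -1.000e-03  1.914e+00  1.555e+00] [458.8 228.8 277.6] [3.141 0.01  0.413] [ 0.7  0.1 -0.9] 78.7
8 24 87 [477.7 206.1  14.6] [[442.0, 195.0, 8.0], [500.0, 240.0, 23.0]]
24 45 134 [475.4 210.5  34.7] [[442.0, 202.0, 25.0], [489.0, 242.0, 44.0]]
70 100 62 [466.6 222.2  85.9] [[452.0, 218.0, 72.0], [472.0, 236.0, 99.0]]
100 130 66 [465.7 222.2 115.3] [[454.0, 218.0, 101.0], [471.0, 234.0, 129.0]]
130 160 66 [465.7 222.3 144.9] [[452.0, 218.0, 133.0], [472.0, 234.0, 158.0]]
175 215 152 [468.7 216.7 197.1] [[452.0, 208.0, 182.0], [482.0, 242.0, 213.0]]
215 235 139 [463.5 224.5 224.8] [[446.0, 210.0, 216.0], [479.0, 247.0, 227.0]]
```

View pics/g10.png

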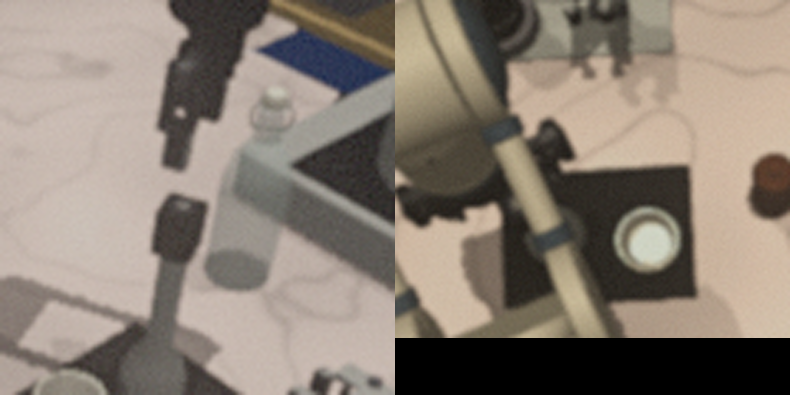

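Run:
```python
from h import *
d,W,f,R,t=get("scene"); im=d["img"]
def bp(u,v,z):
    r=R.T@np.array([(u-d["cx"])/f,(v-d["cy"])/f,1]); c=-R.T@t; return c+r*(z-c[2])/r[2]
print(bp(335.3,162.3,224))
c=cv2.resize(im[150:190,315:355],None,fx=14,fy=14,interpolation=cv2.INTER_CUBIC)
c=cv2.convertScaleAbs(c,alpha=2)
# predicted collar top for axis (459,229), yaw .413
for (ax,ay,col) in ((459,229,(0,255,0)),):
  for zz in(224,176):
    pts=[]
    for a in range(4):
        th=.413+np.pi/4+a*np.pi/2; p=(ax+26.87*np.cos(th),ay+26.87*np.sin(th),zz); u,v=proj(p,d,f,R,t); pts.append([(u-315+.5)*14,(v-150+.5)*14])
    cv2.polylines(c,[np.int32(pts)],True,col,1)
cv2.imwrite("pics/col.png",c)
```

```text
[456.48708154 233.41225506 224.        ]
```

View pics/col.png

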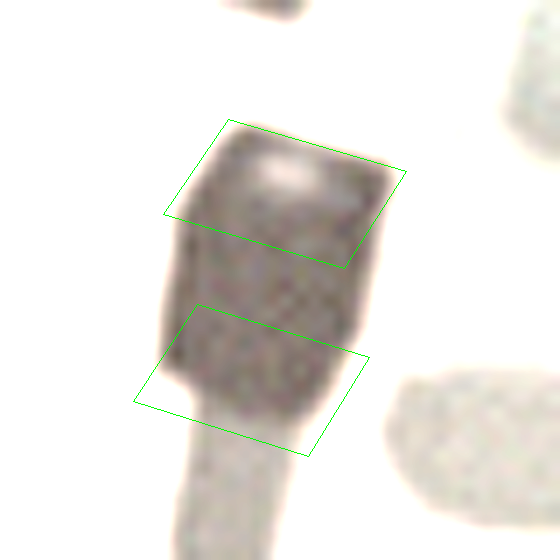

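The outline for a collar axis at (459,229) fits the imaged collar, whose corners are rounded. Descending to grasp it.

>>> servo_tool:
  plan: [0, 0, -0.015, 0, -0.01, 0, 20, 0, 0, -0.018, 0, 0, 0, 20, 0, 0, -0.018, 0, 0, 0, 20, 0, 0, -0.018, 0, 0, 0, 20, 0, 0, -0.015, 0, 0, 0, 20, 0, 0, -0.009, 0, 0, 0, 20, 0, 0, 0, 0, 0, 0, 20, 0, 0, 0, 0, 0, 0, 20]

```text
time: 18.38
eef_pos: [459.2, 229.0, 187.0]
eef_rot: [3.136, -0.005, 0.413]
ft_force: [-0.4, -0.4, 0.7]
finger_gap: 78.5
```

>>> servo_tool:
  plan: [0, 0, 0, 0, 0, 0, 80, 0, 0, 0, 0, 0, 0, 110, 0, 0, 0, 0, 0, 0, 255, 0, 0, 0, 0, 0, 0, 255, 0, 0, 0, 0, 0, 0, 255, 0, 0, 0, 0, 0, 0, 255]
  newtons: 110

```text
time: 19.12
eef_pos: [459.1, 229.3, 186.8]
eef_rot: [3.137, -0.005, 0.413]
ft_force: [-0.4, 1.5, 4.5]
finger_gap: 36.8
```

```bash
python3 look.py g11 280,100,400,260 120,110,260,230; python3 st.py scene
```

```text
19.125 [ 0.4   -0.152  1.547 -0.005  1.741  1.557] [459.1 229.3 186.8] [ 3.137 -0.005  0.413] [-0.4  1.5  4.5] 36.8
8 24 92 [478.2 207.2  14.6] [[412.0, 198.0, 8.0], [497.0, 248.0, 23.0]]
24 45 130 [476.2 209.6  34.8] [[441.0, 201.0, 25.0], [488.0, 241.0, 44.0]]
70 100 63 [467.6 221.3  85.2] [[455.0, 217.0, 72.0], [472.0, 234.0, 98.0]]
100 130 63 [467.2 220.8 115.7] [[455.0, 218.0, 101.0], [472.0, 232.0, 127.0]]
130 160 71 [467.4 220.4 145.1] [[454.0, 217.0, 132.0], [472.0, 234.0, 158.0]]
175 215 131 [475.2 213.8 200.1] [[453.0, 200.0, 181.0], [483.0, 243.0, 213.0]]
215 235 85 [472.6 225.5 224. ] [[458.0, 198.0, 216.0], [483.0, 253.0, 232.0]]
```

View pics/g11.png

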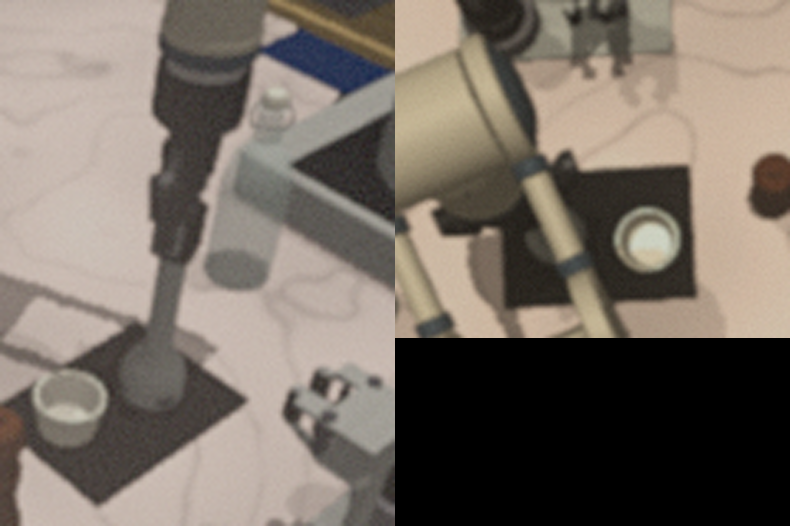

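>>> servo_tool:
  plan: [0, 0, 0.008, 0, 0, 0, 255, 0, 0, 0.0125, 0, 0, 0, 255, 0, 0, 0.0125, 0, 0, 0, 255, 0.016, 0, 0, 0, 0, -0.0383, 255, 0.016, 0, 0, 0, 0, -0.0383, 255, 0.016, 0, 0, 0, 0, -0.0383, 255, 0.016, 0, 0, 0, 0, -0.0383, 255, 0.0132, -0.01, 0, 0, 0, -0.0383, 255, 0.0132, -0.01, 0, 0, 0, -0.0383, 255, 0.0132, -0.01, 0, 0, 0, -0.0383, 255, 0.0132, -0.01, 0, 0, 0, -0.0383, 255, 0.0132, -0.01, 0, 0, 0, -0.0383, 255, 0.0132, -0.01, 0, 0, 0, -0.0383, 255, 0, 0, 0, 0, 0, 0, 255, 0, 0, 0, 0, 0, 0, 255]

```text
time: 21.15
eef_pos: [602.0, 169.2, 219.1]
eef_rot: [3.137, -0.003, 0.03]
ft_force: [0.1, 0.1, -2.3]
finger_gap: 36.7
```

```bash
python3 look.py g12 320,140,470,310 120,70,240,190; cp st.py st2.py; sed -i 's/(X>400)&(X<520)&(Y>170)&(Y<280)/(X>555)\&(X<640)\&(Y>120)\&(Y<220)/' st2.py; python3 st2.py scene; python3 st2.py top
```

```text
21.15 [ 0.222  0.156  1.182 -0.005  1.802  1.762] [602.  169.2 219.1] [ 3.137e+00 -3.000e-03  3.000e-02] [ 0.1  0.1 -2.3] 36.7
24 45 42 [616.5 144.2  40.9] [[587.0, 140.0, 37.0], [634.0, 169.0, 45.0]]
70 100 226 [612.2 157.6  82.4] [[584.0, 145.0, 72.0], [627.0, 181.0, 95.0]]
100 130 76 [609.1 160.  115.4] [[595.0, 157.0, 102.0], [615.0, 171.0, 128.0]]
130 160 80 [609.1 160.8 145.2] [[595.0, 157.0, 131.0], [615.0, 171.0, 158.0]]
175 215 97 [608.2 159.3 192.3] [[594.0, 152.0, 176.0], [617.0, 171.0, 214.0]]
215 235 93 [619.4 152.1 226. ] [[601.0, 139.0, 217.0], [622.0, 182.0, 234.0]]
24 45 9 [570.9 170.8  39.3] [[570.0, 156.0, 37.0], [575.0, 185.0, 43.0]]
70 100 139 [588.1 170.9  82. ] [[577.0, 153.0, 72.0], [611.0, 195.0, 92.0]]
100 130 27 [590.8 165.3 116.7] [[588.0, 158.0, 101.0], [599.0, 178.0, 128.0]]
130 160 27 [590.9 166.6 143.1] [[589.0, 159.0, 133.0], [600.0, 178.0, 158.0]]
175 215 14 [587.1 167.9 199.6] [[583.0, 153.0, 176.0], [590.0, 175.0, 215.0]]
215 235 41 [583.8 167.  226.8] [[583.0, 146.0, 217.0], [592.0, 194.0, 234.0]]
```

View pics/g12.png

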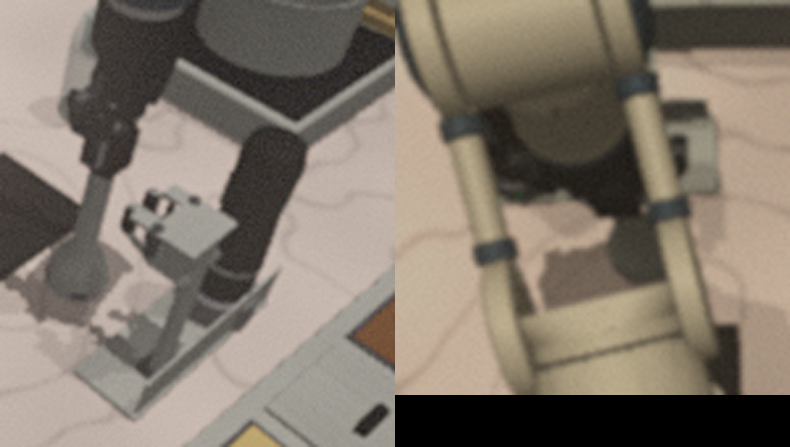

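>>> servo_tool:
  plan: [0.01, 0.0006, 0.0005, 0, 0, 0, 255, 0.01, 0.0004, 0, 0, 0, 0, 255, 0.008, 0.0003, 0, 0, 0, 0, 255, 0, 0, 0, 0, 0, 0, 255]

```text
time: 21.85
eef_pos: [630.8, 170.1, 219.0]
eef_rot: [3.136, -0.003, 0.03]
ft_force: [0.2, -0.9, -2.7]
finger_gap: 37.0
```

>>> servo_tool:
  plan: [0.004, 0.0001, 0, 0, 0, 0, 255, 0.004, 0.0001, 0, 0, 0, 0, 255, 0, 0, 0, 0, 0, 0, 255]

```text
time: 22.22
eef_pos: [637.9, 169.6, 219.6]
eef_rot: [3.135, -0.002, 0.029]
ft_force: [-2.9, -5.2, -2.3]
finger_gap: 36.7
```

```bash
python3 look.py g13 330,150,450,270 140,70,220,150
```

```text
22.225 [ 0.212  0.254  1.07  -0.007  1.817  1.752] [637.9 169.6 219.6] [ 3.135e+00 -2.000e-03  2.900e-02] [-2.9 -5.2 -2.3] 36.7
```

View pics/g13.png

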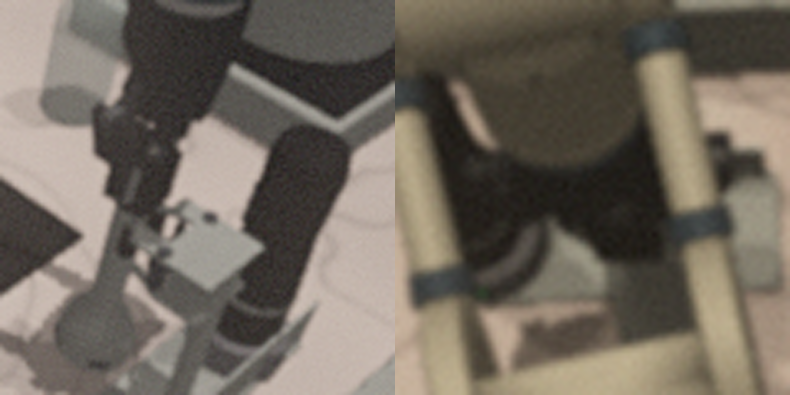

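>>> servo_tool:
  plan: [0, -0.0015, 0, 0, 0, 0, 255, 0, 0, 0, 0, 0, 0, 255]

```text
time: 22.58
eef_pos: [637.9, 169.3, 219.6]
eef_rot: [3.137, -0.003, 0.03]
ft_force: [-2.9, -0.1, -2.7]
finger_gap: 36.8
```

>>> servo_tool:
  plan: [0, -0.0015, 0, 0, 0, 0, 255, 0, 0, 0, 0, 0, 0, 255]

```text
time: 22.82
eef_pos: [637.7, 168.9, 219.7]
eef_rot: [3.139, -0.003, 0.032]
ft_force: [-3.4, 3.4, -3.9]
finger_gap: 36.9
```

Run:
```python
from h import *
for i in range(4):
    d=get("scene"); s=ctrl.state(); print(s["eef_pos"].round(2),s["ft_force"].round(2),s["wrist_torque"].round(3))
```

```text
[637.74 168.92 219.67] [-3.84  3.5  -2.77] [0.707 0.756 0.009]
[637.74 168.9  219.69] [-3.75  3.98 -2.12] [0.662 0.797 0.   ]
[637.76 168.9  219.66] [-4.1   3.27 -2.85] [ 0.727  0.749 -0.007]
[637.74 168.9  219.68] [-4.32  3.8  -2.5 ] [0.718 0.798 0.001]
```

>>> servo_tool:
  plan: [0.002, 0.0015, 0, 0, 0, 0, 255, 0.003, 0.0001, 0, 0, 0, 0, 255, 0.003, 0.0001, 0, 0, 0, 0, 255, 0, 0, 0, 0, 0, 0, 255]

```text
time: 23.52
eef_pos: [646.2, 169.3, 219.7]
eef_rot: [3.137, -0.003, 0.03]
ft_force: [-2.8, 0.0, -2.1]
finger_gap: 37.1
```

>>> servo_tool:
  plan: [0.003, 0.0001, 0, 0, 0, 0, 255, 0.003, 0.0001, 0, 0, 0, 0, 255, 0.002, 0.0001, 0, 0, 0, 0, 255, 0, 0, 0, 0, 0, 0, 255]

```text
time: 24.02
eef_pos: [655.1, 169.4, 219.7]
eef_rot: [3.137, -0.005, 0.03]
ft_force: [3.0, 0.6, -4.0]
finger_gap: 36.7
```

>>> servo_tool:
  plan: [0.003, 0.0001, 0, 0, 0, 0, 255, 0.002, 0.0001, 0, 0, 0, 0, 255, 0, 0, 0, 0, 0, 0, 255]

```text
time: 24.4
eef_pos: [659.8, 169.6, 219.8]
eef_rot: [3.137, -0.005, 0.03]
ft_force: [4.4, 1.0, -5.0]
finger_gap: 36.5
```

>>> servo_tool:
  plan: [0.002, 0, 0, 0, 0, 0, 255, 0, 0, 0, 0, 0, 0, 255]

```text
time: 24.65
eef_pos: [661.5, 169.6, 219.7]
eef_rot: [3.137, -0.004, 0.03]
ft_force: [3.9, 0.3, -4.4]
finger_gap: 36.8
```

```bash
python3 look.py g14 340,150,450,270 140,70,220,150
python3 - <<'E'
from h import *
for n in("scene","top"):
  d,W,f,R,t=get(n); X,Y,Z=W[...,0],W[...,1],W[...,2]
  m=(X>620)&(X<700)&(Y>120)&(Y<215)
  for lo,hi in((35,55),(90,110),(110,130),(130,150),(150,170)):
    P=W[m&(Z>lo)&(Z<hi)]
    if len(P)>5: print(n,lo,len(P),np.median(P,0).round(1),np.percentile(P,[5,95],axis=0).round(0).tolist())
s=ctrl.state(); print(s["ft_force"],s["wrist_torque"])
E
```

```text
24.65 [ 0.204  0.318  0.994 -0.006  1.826  1.744] [661.5 169.6 219.7] [ 3.137 -0.004  0.03 ] [ 3.9  0.3 -4.4] 36.8
scene 35 105 [677.3 144.5  47.6] [[646.0, 139.0, 39.0], [693.0, 174.0, 54.0]]
scene 90 75 [668.4 161.4  96.2] [[652.0, 156.0, 90.0], [677.0, 173.0, 109.0]]
scene 110 55 [668.1 160.4 119. ] [[655.0, 157.0, 112.0], [675.0, 171.0, 128.0]]
scene 130 43 [665.2 158.8 139.3] [[654.0, 157.0, 131.0], [673.0, 163.0, 148.0]]
scene 150 75 [682.7 149.2 167.4] [[656.0, 140.0, 164.0], [699.0, 159.0, 170.0]]
top 90 31 [652.1 166.5  95. ] [[648.0, 158.0, 91.0], [661.0, 186.0, 106.0]]
top 110 18 [651.  166.8 119.1] [[648.0, 160.0, 112.0], [656.0, 178.0, 129.0]]
top 130 18 [649.9 169.3 139. ] [[648.0, 162.0, 130.0], [655.0, 178.0, 148.0]]
top 150 20 [649.9 168.4 163.4] [[648.0, 148.0, 154.0], [665.0, 179.0, 169.0]]
[ 5.89262072  0.56068573 -3.80343913] [ 0.0998547  -1.04516026 -0.00336578]
```

View pics/g14.png

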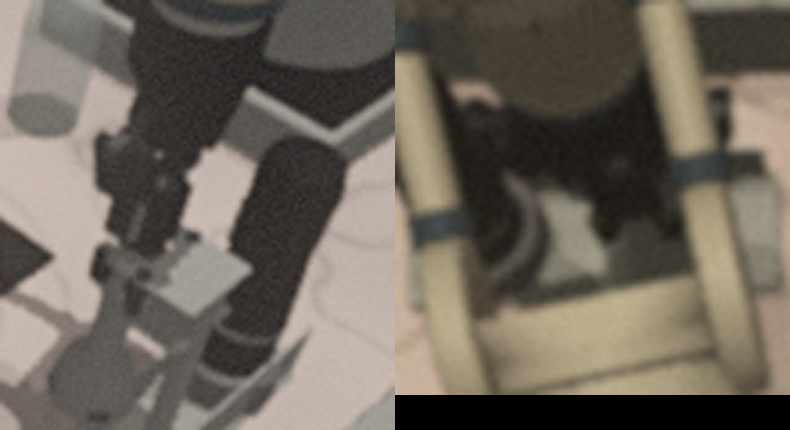

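>>> servo_tool:
  plan: [0.0015, 0, 0, 0, 0, 0, 255, 0, 0, 0, 0, 0, 0, 255]

```text
time: 25.1
eef_pos: [662.8, 169.6, 219.8]
eef_rot: [3.137, -0.004, 0.03]
ft_force: [5.3, 1.0, -4.3]
finger_gap: 36.8
```

>>> servo_tool:
  plan: [0.001, 0, 0, 0, 0, 0, 255, 0, 0, 0, 0, 0, 0, 255]

```text
time: 25.35
eef_pos: [663.3, 169.9, 219.7]
eef_rot: [3.137, -0.002, 0.03]
ft_force: [1.5, 1.7, -3.9]
finger_gap: 37.0
```

>>> servo_tool:
  plan: [0.0004, 0, 0, 0, 0, 0, 255, 0, 0, -0.0015, 0, 0, 0, 255, 0, 0, -0.001, 0, 0, 0, 255, 0, 0, 0, 0, 0, 0, 255]

```text
time: 25.85
eef_pos: [663.7, 170.2, 219.3]
eef_rot: [3.138, -0.005, 0.031]
ft_force: [-3.3, 2.6, 4.8]
finger_gap: 36.7
```

>>> servo_tool:
  plan: [0, 0, -0.001, 0, 0, 0, 255, 0, 0, 0, 0, 0, 0, 255]

```text
time: 26.1
eef_pos: [663.7, 170.2, 219.0]
eef_rot: [3.138, -0.006, 0.031]
ft_force: [-3.9, 1.7, 6.0]
finger_gap: 36.9
```

>>> servo_tool:
  plan: [0, 0, -0.001, 0, 0, 0, 255, 0, 0, -0.001, 0, 0, 0, 255, 0, 0, 0, 0, 0, 0, 255]

```text
time: 26.48
eef_pos: [663.7, 170.2, 217.2]
eef_rot: [3.138, -0.006, 0.031]
ft_force: [-3.6, 2.9, 8.2]
finger_gap: 36.8
```

>>> servo_tool:
  plan: [0, 0, -0.001, 0, 0, 0, 255, 0, 0, -0.001, 0, 0, 0, 255, 0, 0, 0, 0, 0, 0, 255]

```text
time: 26.85
eef_pos: [663.7, 170.2, 215.7]
eef_rot: [3.138, -0.006, 0.031]
ft_force: [-4.2, 2.4, 9.6]
finger_gap: 36.9
```

```bash
python3 look.py g15 355,160,425,240 140,70,220,150
```

```text
26.85 [ 0.204  0.321  0.998 -0.005  1.818  1.743] [663.7 170.2 215.7] [ 3.138 -0.006  0.031] [-4.2  2.4  9.6] 36.9
```

View pics/g15.png

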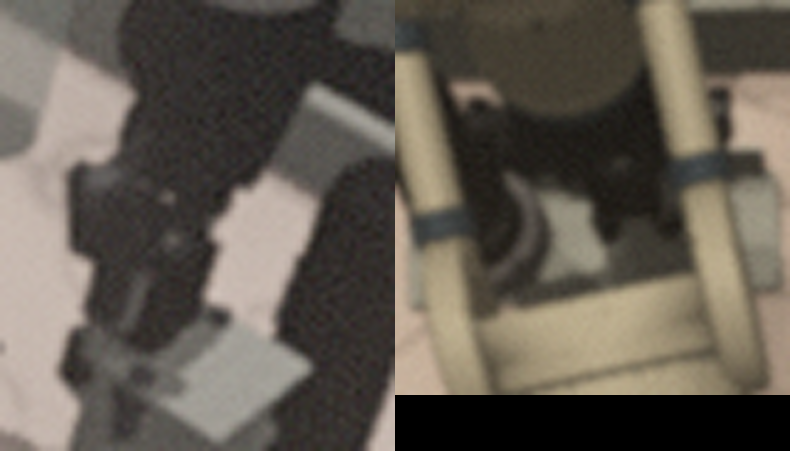

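>>> servo_tool:
  plan: [0, 0, -0.001, 0, 0, 0, 255, 0, 0, 0, 0, 0, 0, 255]

```text
time: 27.2
eef_pos: [663.7, 170.2, 215.7]
eef_rot: [3.138, -0.007, 0.031]
ft_force: [-5.5, 2.8, 12.2]
finger_gap: 36.4
```

>>> servo_tool:
  plan: [0, 0, -0.001, 0, 0, 0, 255, 0, 0, 0, 0, 0, 0, 255]

```text
time: 27.45
eef_pos: [663.7, 170.2, 215.7]
eef_rot: [3.138, -0.008, 0.031]
ft_force: [-6.3, 2.6, 13.7]
finger_gap: 37.1
```

>>> servo_tool:
  plan: [-0.001, 0.0005, 0.002, 0, 0, 0, 255, 0, 0, 0.001, 0, 0, 0, 255, 0, 0, 0, 0, 0, 0, 255]

```text
time: 27.82
eef_pos: [663.5, 170.3, 215.7]
eef_rot: [3.137, -0.007, 0.03]
ft_force: [-0.6, 1.2, 6.9]
finger_gap: 36.9
```

>>> servo_tool:
  plan: [0, 0, 0, 0, 0, 0, 130, 0, 0, 0, 0, 0, 0, 100, 0, 0, 0, 0, 0, 0, 60, 0, 0, 0, 0, 0, 0, 30, 0, 0, 0, 0, 0, 0, 30, 0, 0, 0, 0, 0, 0, 30]

```text
time: 28.58
eef_pos: [663.1, 170.1, 213.2]
eef_rot: [3.137, -0.003, 0.03]
ft_force: [0.1, 0.3, 0.8]
finger_gap: 75.3
```

>>> servo_tool:
  plan: [0, 0, 0.01, 0, 0, 0, 30, 0, 0, 0.02, 0, 0, 0, 30, 0, 0, 0.03, 0, 0, 0, 30, 0, 0, 0.03, 0, 0, 0, 30, -0.03, 0, 0.02, 0, 0, 0, 30, -0.05, 0, 0, 0, 0, 0, 30, -0.05, 0, 0, 0, 0, 0, 30, -0.05, 0, 0, 0, 0, 0, 30, -0.03, -0.04, 0, 0, 0, 0, 30, 0, -0.05, 0, 0, 0, 0, 30, 0, -0.05, 0, 0, 0, 0, 30, 0, -0.05, 0, 0, 0, 0, 30, 0, -0.05, 0, 0, 0, 0, 30, 0, -0.03, 0, 0, 0, 0, 30, 0, 0, 0, 0, 0, 0, 30]

```text
time: 30.45
eef_pos: [452.8, -101.6, 323.9]
eef_rot: [3.136, -0.004, 0.026]
ft_force: [0.4, 0.6, -0.7]
finger_gap: 75.4
```

```bash
python3 look.py g16 340,150,460,300 120,70,240,150
python3 - <<'E'
from h import *
for n in("scene","top"):
  d,W,f,R,t=get(n); X,Y,Z=W[...,0],W[...,1],W[...,2]
  m=(X>620)&(X<700)&(Y>120)&(Y<215)
  for lo,hi in((90,110),(110,130),(130,150),(222,240),(245,262)):
    P=W[m&(Z>lo)&(Z<hi)]
    if len(P)>5: print(n,lo,len(P),np.median(P,0).round(1),np.percentile(P,[3,97],axis=0).round(0).tolist())
E
```

```text
30.45 [-0.291 -0.236  1.376 -0.004  1.996  1.252] [ 452.8 -101.6  323.9] [ 3.136 -0.004  0.026] [ 0.4  0.6 -0.7] 75.4
scene 90 58 [670.5 160.7 100.5] [[656.0, 157.0, 91.0], [677.0, 172.0, 109.0]]
scene 110 56 [670.1 161.4 119.9] [[655.0, 157.0, 111.0], [677.0, 173.0, 129.0]]
scene 130 39 [665.7 159.8 138.2] [[655.0, 157.0, 131.0], [675.0, 166.0, 149.0]]
scene 222 120 [672.5 152.6 231.2] [[650.0, 150.0, 223.0], [684.0, 185.0, 240.0]]
scene 245 215 [667.2 164.5 253.8] [[648.0, 151.0, 246.0], [683.0, 186.0, 256.0]]
top 90 20 [653.2 167.1  98.8] [[650.0, 159.0, 92.0], [661.0, 180.0, 107.0]]
top 110 19 [652.6 168.4 119.1] [[651.0, 160.0, 110.0], [659.0, 182.0, 129.0]]
top 130 16 [651.8 169.1 139.9] [[650.0, 162.0, 131.0], [656.0, 181.0, 148.0]]
top 222 41 [645.3 163.  230.3] [[644.0, 152.0, 223.0], [673.0, 187.0, 239.0]]
top 245 206 [662.2 171.6 252.5] [[645.0, 154.0, 246.0], [680.0, 188.0, 256.0]]
```

View pics/g16.png

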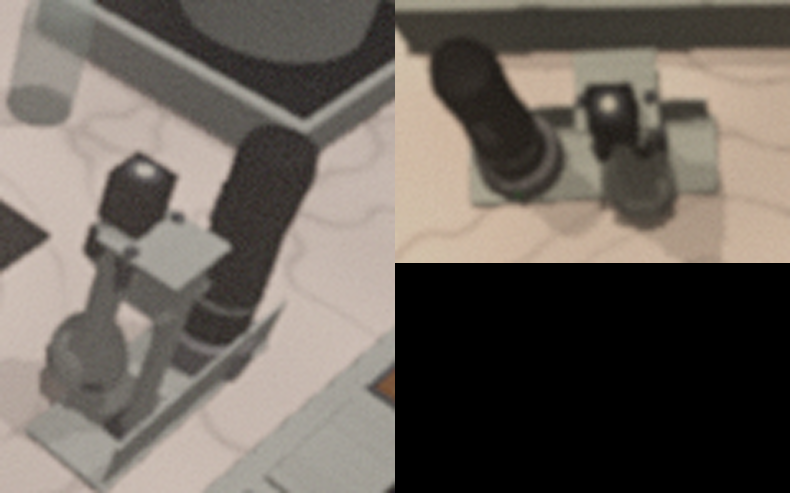

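The shaft hangs in the clip with its collar on the fork: the collar top is at z≈253 (205+48 expected) and its axis is at about (663.5, 171). Last, I'll check uprightness and the bystanders.

Run:
```python
from h import *
d,W,f,R,t=get("top"); a=np.load("top0.npz")["img"]; b=d["img"]
df=cv2.absdiff(a,b).max(2); v=np.hstack([b[70:260,60:440],cv2.cvtColor((df[70:260,60:440]>40).astype(np.uint8)*255,cv2.COLOR_GRAY2BGR)])
s=get("scene")[0]["img"]; z=cv2.resize(s[195:235,355:395],(380,380),interpolation=cv2.INTER_CUBIC); z=cv2.convertScaleAbs(z,alpha=1.5)
z2=cv2.resize(s[100:384,90:420],(380,327))
o=np.zeros((570,760,3),np.uint8); o[:190]=v; o[190:]=0; o[190:570,:380]=z; o[190:517,380:]=z2
cv2.imwrite("pics/fin.png",o)
```

```text
(no output)
```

View pics/fin.png

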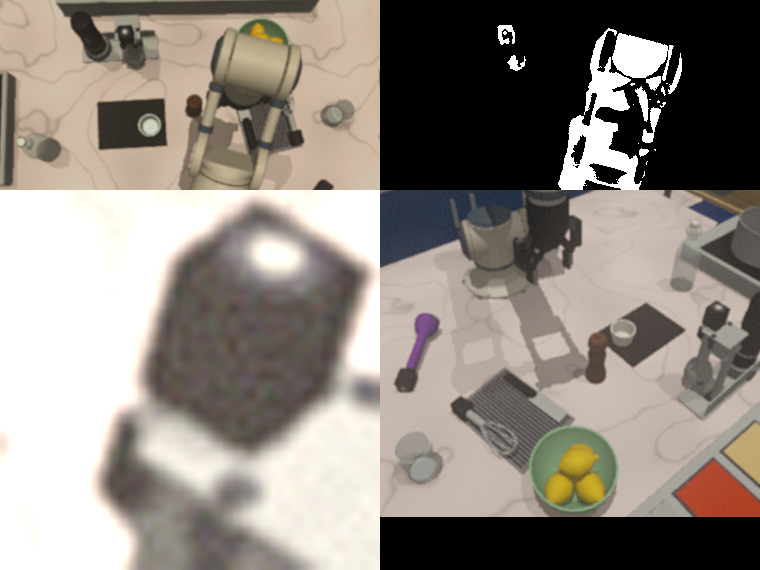

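```bash
python3 -c "
from plant import ctrl
print(ctrl.sign_off())"
```

```text
the job is handed in; nothing more can be done
None
```

The blending shaft is back in the clip and hanging upright with its collar on the fork. I handed the job in at about 30.5 s of the 67 s; sign-off gives no verdict.

**Standing it on the mat:** I picked the shaft up by its collar, stood it on its bell about 4 mm from my estimate of the mat spot, and let go. The depth images showed it upright and free.

**Pressing it in:** I took it again from above. At first contact one roller took the load, so I shifted about 1.5 mm in y until the side force balanced. The rollers then passed with only a few newtons, and the force turned inward as they closed. I pressed the tube into the saddle while still holding it and pushed the collar down until it stopped on the fork. Then I let go and backed off.

**Last checks:**
- **Position:** The collar top is at z ≈ 253 mm, as it should be for a shaft resting on the fork. Its axis is at about (663.5, 171), within 2 mm of where I measured the clip, and the tube showed no clear tilt.
- **Bystanders:** The before-and-after top-view comparison showed changes only at the dock and under the arm. The arm hid the whisk, the scraper and part of the mill there; the other camera showed them in place.
- **Robot:** It is clear of everything.
- **Not measured directly:** I inferred the roller closure from the forces and position, because I could not read the joint angles.
- **Disagreement:** The clip position differed by 1 to 3 mm between the two cameras and first contact. I went by contact.

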